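Put each big-end cap back with its own connecting rod

ROBOT

A 7-joint arm with a two-finger parallel gripper is mounted at the origin on the work surface. World frame = base frame: x ahead of the robot, y to its left, z up, the work surface at z = 0. Lengths are in m, angles in rad, forces in N, time in s.
With the tool pointing down it reaches from about 0.35 to 0.9 m from the base axis. Payload 8.1 kg.
Tool frame: the origin (TCP) lies at the very end of the fingers, on their centre line; the grasp point (between the pads) lies arm.grip_point_offset behind it (arm.grip_point_offset is the distance from the TCP to the grasp point, in m); z points along the fingers, y is the line along which they close (so a half turn about z gives the same grasp; the last joint's range is limited). The gripper opens to 92 mm and grips with 3 to 60 N. Pads are 19 mm wide; open, the fingers measure 130 mm over their backs; the gripper's body (75 mm by 190 mm) begins 47 mm behind the grasp point.
Start: joints at [1.165, 0.434, 0.025, 1.573, -0.012, 1.134, -0.075], TCP at [0.186, -0.597, 0.227] pointing down, gripper open.
Joint ranges: [-2.62, 2.62], [-0.44, 2.09], [-1.27, 1.32], [0.08, 2.57], [-1.32, 4.46], [0.12, 2], [-2.74, 2.74]. Speed limits (rad/s): [2.22, 2.22, 3.01, 3.01, 3.14, 3.14, 3.14].

INTERFACE

Orientations are given as a rotation vector (axis times angle).
In Python, from cell import arm gives the robot as it stands. The module is installed in compiled form; this text tells all that it offers.
- The arm moves only by the shell command python3 -m creep 'ROWS' [OPENING] [FORCE]. ROWS is JSON, a list of rows, each a list of 6 numbers: the shift along the tool's x, y, z scaled (see below), then the turn, a rotation vector about the tool's x, y, z scaled (see below). A call has 1 to 20 rows; each row shifts and turns the commanded pose from where the row before left it, along the tool's axes as they then stand; what a row does not reach is not made up. The controller multiplies each number of a shift by 0.4 m and each number of a turn by 120 degrees. A row lasts 1/12 s, in which the tool goes at most 41.7 mm and 7.16 degrees, less where a joint would pass 70% of its speed; a pose out of reach is approached as far as the arm can. A call with a number of a shift or a turn outside -1 to 1 is refused whole. A call with a gripper value outside its range is refused whole. OPENING is the closure, from -1 (fully open) to 1 (shut), set as the call begins (- or left out, the last holds). The fingers move at their own pace and stop on an object; FORCE is the grip in N (left out, the last holds). Time passes only in rows, so rows that do not move let the fingers close. It gives the time, the measured TCP pose, the force, the opening and the grip force at its end, in the units of the state.
- arm.observe(): the state, without advancing time (a new reading comes with each control period).
- arm.get_image(name): name is "scene" or "top" or "wrist"; returns a dict with "frame" (400x640x3 uint8, red, green, blue), "intrinsics" (3x3 intrinsics, pixels), "rvec" (rotation vector, rad) and "tvec" (3), from world to camera coordinates, as OpenCV has them; the wrist camera has in their place "mount" (4x4, takes a point from camera to tool coordinates, whose origin is the TCP and whose axes are the flange's). Camera axes: x right, y down, z forward; pixel columns grow to the right and rows downward; lengths in m; the calibration is good to about 2 mm. A picture is of the moment at which its call begins: read the wrist's pose just before it. There is no depth.
- arm.sign_off(): hands the job in; it is judged then, once.
The state is a dict: "clock": time; "joints": joint angles; "dq": joint speeds; "joint_efforts": joint torques, N m; "position": TCP position; "ee_rot": TCP orientation; "force": force on the tool from outside, world axes, zero at the start; "ft_torque": the same for the moment, N m; "width": opening from 0.0 (shut) to 1.0 (fully open); "gripper_force": force on a finger pad.
Only numpy, scipy, OpenCV 4.12 (cv2) and the standard library are available. Lean on these libraries where they do the work, as an engineer would, in place of code of your own. Each camera call takes 0.05 s, during which the arm holds its last target. There are 200 camera calls.

TASK

Four connecting rods from an engine rebuild lie on the bench with their big-end caps off and mixed up; each rod and its own cap carry a paint mark of the same colour. Lay every cap flat on the bench against its own rod, parting faces together, so that it closes the big-end eye and the two paint marks meet. Leave the rods where they lie, and do not disturb the dish of bolts or the spray can.

Things in the scene. Friction and masses are not known exactly. Their poses are not given: they have to be found in the camera images.
- cap_red: steel half-ring cap, red mark on its +y boss, flat on the bench in the near row, 0.26 kg; mm: 28 thick, 92 wide (y). Origin: eye centre, underside; z up. Bore radius 28. Parting faces at x = 0, |y| 28-46; bosses x -26..0. Crown towards -x: its wall spans x -28..-42 at y = 0 (outer pad 24 wide), a 14 grip for one finger in the bore, one outside. Mated: origin and axes equal the rod's.
- cap_yellow: steel half-ring cap, yellow mark on its +y boss, flat on the bench in the near row, 0.26 kg; mm: 28 thick, 92 wide (y). Origin: eye centre, underside; z up. Bore radius 28. Parting faces at x = 0, |y| 28-46; bosses x -26..0. Crown towards -x: its wall spans x -28..-42 at y = 0 (outer pad 24 wide), a 14 grip for one finger in the bore, one outside. Mated: origin and axes equal the rod's.
- cap_green: steel half-ring cap, green mark on its +y boss, flat on the bench in the near row, 0.26 kg; mm: 28 thick, 92 wide (y). Origin: eye centre, underside; z up. Bore radius 28. Parting faces at x = 0, |y| 28-46; bosses x -26..0. Crown towards -x: its wall spans x -28..-42 at y = 0 (outer pad 24 wide), a 14 grip for one finger in the bore, one outside. Mated: origin and axes equal the rod's.
- cap_blue: steel half-ring cap, blue mark on its +y boss, flat on the bench in the near row, 0.26 kg; mm: 28 thick, 92 wide (y). Origin: eye centre, underside; z up. Bore radius 28. Parting faces at x = 0, |y| 28-46; bosses x -26..0. Crown towards -x: its wall spans x -28..-42 at y = 0 (outer pad 24 wide), a 14 grip for one finger in the bore, one outside. Mated: origin and axes equal the rod's.
- rod_red: loose steel connecting rod, red mark on its +y boss, lying flat in the far row, 0.72 kg; mm: big end 28 thick, 92 wide (y). Origin: eye centre, underside; z up; x along the rod to the small end (40 wide, centre at x = 150), away from the robot. Half eye: bore radius 28, parting faces at x = 0, |y| 28-46, facing -x (the robot). Beam 30 wide, 18 thick.
- rod_yellow: loose steel connecting rod, yellow mark on its +y boss, lying flat in the far row, 0.72 kg; mm: big end 28 thick, 92 wide (y). Origin: eye centre, underside; z up; x along the rod to the small end (40 wide, centre at x = 150), away from the robot. Half eye: bore radius 28, parting faces at x = 0, |y| 28-46, facing -x (the robot). Beam 30 wide, 18 thick.
- rod_green: loose steel connecting rod, green mark on its +y boss, lying flat in the far row, 0.72 kg; mm: big end 28 thick, 92 wide (y). Origin: eye centre, underside; z up; x along the rod to the small end (40 wide, centre at x = 150), away from the robot. Half eye: bore radius 28, parting faces at x = 0, |y| 28-46, facing -x (the robot). Beam 30 wide, 18 thick.
- rod_blue: loose steel connecting rod, blue mark on its +y boss, lying flat in the far row, 0.72 kg; mm: big end 28 thick, 92 wide (y). Origin: eye centre, underside; z up; x along the rod to the small end (40 wide, centre at x = 150), away from the robot. Half eye: bore radius 28, parting faces at x = 0, |y| 28-46, facing -x (the robot). Beam 30 wide, 18 thick.
- bolt_dish: bystander: round steel dish, 128 across at the rim, 32 high, holding the dark cap bolts, standing to the robot's right of the caps. Origin: centre of its underside.
- cleaner_can: bystander: blue spray can with a red nozzle, 66 across, 202 high, standing upright to the left of the rods. Origin: centre of its underside.
Things that resemble listed ones, but are neither listed nor needed, are in the scene too. Leave any orange look-alike of the cap_yellow alone. What is shaped like the cap_blue but black is not meant.

How it is judged:
By the outcome, as a careful person would: the job done as asked, in the order asked, and still so for the second after the job is handed in, with the robot touching nothing.
It also fails if it takes over 96 s, if anything falls off the work surface, if the arm or the gripper's body presses on something with over 40 N, if the wrist force passes 120 N, or if a joint passes its speed limit or range.

## Working session

There is one attempt and no reset: what is moved stays moved. The work goes in short steps, Python scripts to look and compute and a shell command to move; the robot and the scene stay as the last step left them, time stands still between calls to the robot, and variables do not carry over. Pictures are saved under pics/ and viewed, at most 14 in all, crops included, and the job is handed in when it is done.

```bash
mkdir -p pics
python3 - <<'E'
from cell import arm
import cv2
print(arm.observe(), arm.grip_point_offset)
for n in ("top","scene"):
    d=arm.get_image(n); cv2.imwrite(f"pics/{n}0.png",d["frame"][:,:,::-1]); print(n,d["intrinsics"],d["rvec"],d["tvec"])
d=arm.get_image("wrist");print(d["mount"],d["intrinsics"])
E
```

```text
{'clock': 0.0, 'joints': array([ 1.16542513,  0.43521736,  0.02498462,  1.57409077, -0.01159275,
        1.13400861, -0.07509952]), 'dq': array([-6.29420182e-04, -2.36373569e-04, -4.70086255e-05, -6.23499441e-04,
       -2.29975536e-03,  6.30437209e-04,  5.50076021e-04]), 'joint_efforts': array([ 1.09378521e-03, -6.67838144e+01,  9.86136161e-01, -3.14457321e+01,
       -6.02897652e-02,  4.30510368e-02,  1.27698445e-04]), 'position': array([ 0.18613761, -0.59610192,  0.22595106]), 'ee_rot': array([-3.10416777e+00, -4.73427468e-01,  6.11948144e-04]), 'force': array([0.59331184, 0.43947743, 0.92386061]), 'ft_torque': array([-0.03880912,  0.02266769, -0.07615477]), 'gripper_force': 0.0, 'width': 1.0010506993621149} 0.0188
top [[371.01237735   0.         316.15718595]
 [  0.         371.01237735 195.34275794]
 [  0.           0.           1.        ]] [ 2.12378326 -2.08183363  0.22988339] [-0.01144142  0.48842792  0.91046891]
scene [[363.77726482   0.         321.373801  ]
 [  0.         363.77726482 201.19093216]
 [  0.           0.           1.        ]] [ 1.33983417  2.14237729 -0.96296439] [ 0.2299948  -0.27954646  1.4363461 ]
[[ 6.09972678e-04 -9.62154187e-01 -2.72504952e-01  7.46000384e-02]
 [ 9.99999243e-01  2.95716518e-04  1.19428042e-03 -6.02817584e-04]
 [-1.06849769e-03 -2.72505474e-01  9.62153639e-01 -1.57909791e-01]
 [ 0.00000000e+00  0.00000000e+00  0.00000000e+00  1.00000000e+00]] [[319.45489394   0.         319.66964734]
 [  0.         319.45489394 195.1321456 ]
 [  0.           0.           1.        ]]
```

View pics/top0.png

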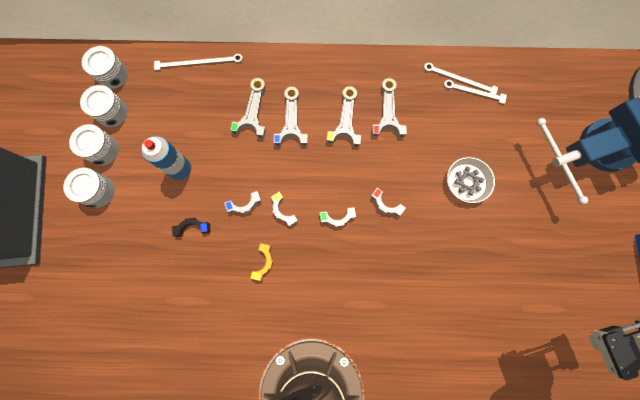

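View pics/scene0.png

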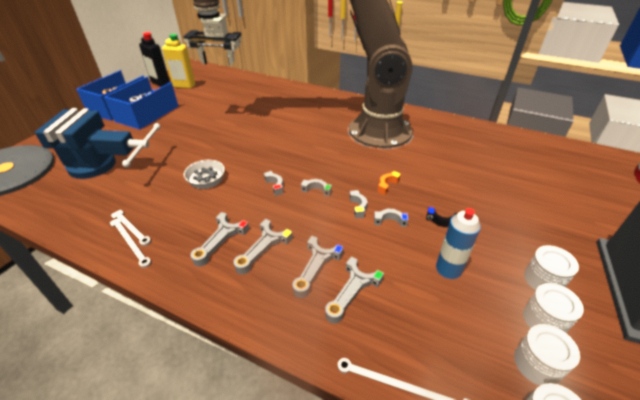

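The top view shows these candidates:

- **Steel caps:** blue (243,204), yellow (284,209), green (338,217), red (389,202).
- **Look-alikes to leave alone:** an all-orange one at (262,262) and a black one with a blue mark at (190,228).
- **Rods, by their eyes:** green (250,130), blue (291,140), yellow (344,138), red (390,132).

I'll write helpers next: a silhouette fit and a move calculator.

```bash
cat > h.py <<'E'
import numpy as np, cv2
from scipy.optimize import minimize
from scipy.spatial.transform import Rotation as R
from cell import arm
a=np.linspace
def arc(r,t0,t1,n=25):
    t=np.radians(a(t0,t1,n)); return np.c_[r*np.cos(t),r*np.sin(t)]
# parts: list of (polygon mm, z0,z1)
def cap_poly():
    o=[[0,46],[-26,46],[-26,33]]  ; o2=[[-26,-33],[-26,-46],[0,-46]]
    out=arc(42,128,163,8); out2=arc(42,197,232,8)
    return np.vstack([[[0,28],[0,46],[-26,46]],out,[[-42,12],[-42,-12]],out2,[[-26,-46],[0,-46],[0,-28]],arc(28,270,90)])
CAP=[(cap_poly(),0,28)]
ROD=[(np.vstack([[[0,-28],[0,-46],[26,-46],[42,-15],[42,15],[26,46],[0,46],[0,28]],arc(28,90,-90)]),0,28),
     (np.array([[40,-15],[135,-15],[135,15],[40,15]]),5,23),
     (np.array(arc(20,0,360,40))+[150,0],0,28)]
def place(p,z,x,y,th):
    c,s=np.cos(th),np.sin(th); q=p/1000
    return np.c_[x+c*q[:,0]-s*q[:,1],y+s*q[:,0]+c*q[:,1],np.full(len(q),z)]
class Cam:
    def __init__(s,name,save=None):
        st=arm.observe(); d=arm.get_image(name); s.im=d["frame"]; s.K=np.array(d["intrinsics"])
        if name=="wrist":
            T=np.eye(4);T[:3,:3]=R.from_rotvec(st["ee_rot"]).as_matrix();T[:3,3]=st["position"]
            W=np.linalg.inv(T@np.array(d["mount"]))
            s.Rm,s.t=W[:3,:3],W[:3,3]
        else: s.Rm=cv2.Rodrigues(np.array(d["rvec"]))[0]; s.t=np.array(d["tvec"]).ravel()
        if save: cv2.imwrite(f"pics/{save}.png",s.im[:,:,::-1])
    def proj(s,P):
        c=np.atleast_2d(P)@s.Rm.T+s.t; p=c@s.K.T; return p[:,:2]/p[:,2:]
    def ray(s,uv,z):
        d=s.Rm.T@np.linalg.inv(s.K)@[uv[0],uv[1],1]; o=-s.Rm.T@s.t; return o+d*(z-o[2])/d[2]
    def sil(s,parts,pose,off,shape,S=8):
        m=np.zeros((shape[0]*S,shape[1]*S),np.uint8)
        for poly,z0,z1 in parts:
            b=[((s.proj(place(poly,z/1000+(pose[3] if len(pose)>3 else 0),*pose[:3]))-off+.5)*S*16).round().astype(np.int32) for z in (z0,z1)]
            for q in b: cv2.fillPoly(m,[q],255,shift=4)
            for i in range(len(poly)):
                j=(i+1)%len(poly); cv2.fillConvexPoly(m,np.array([b[0][i],b[0][j],b[1][j],b[1][i]]),255,shift=4)
        return cv2.resize(m,(shape[1],shape[0]),interpolation=cv2.INTER_AREA)/255.
    def mask(s):
        h=cv2.cvtColor(s.im,cv2.COLOR_RGB2HSV).astype(int); H,Sa,V=h[...,0],h[...,1],h[...,2]
        wood=((H<14)|(H>172))&(Sa>90)
        red=((H<4)|(H>174))&(Sa>170)&(V>130)
        return ((~wood&(V>50))|red).astype(float)
    def fit(s,parts,p0,pad=10,z=0.):
        """p0 x,y,th ; returns pose and residual fraction"""
        f=np.vstack([s.proj(place(p,z+zz/1000,*p0)) for p,z0,z1 in parts for zz in (z0,z1)])
        lo=np.maximum(np.floor(f.min(0))-pad,0).astype(int); hi=np.minimum(np.ceil(f.max(0))+pad,[640,400]).astype(int)
        sh=(hi[1]-lo[1],hi[0]-lo[0]); M=s.mask()[lo[1]:hi[1],lo[0]:hi[0]]
        roi=cv2.dilate((s.sil(parts,[*p0,z],lo,sh,2)>0).astype(np.uint8),np.ones((2*pad-1,)*2))
        M=cv2.GaussianBlur(M,(0,0),.7)*roi
        sc=np.array([.01,.01,.15])
        g=lambda v:np.sum((cv2.GaussianBlur(s.sil(parts,[*(p0+v*sc),z],lo,sh),(0,0),.7)-M)**2)/M.sum()
        best=None
        v=np.zeros(3)
        for k in (1,.3):
            r=minimize(g,v,method="Nelder-Mead",options=dict(initial_simplex=np.vstack([v,v+np.eye(3)*k]),xatol=.005,fatol=1e-5,maxiter=200)); v=r.x
        return np.array(p0)+v*sc,r.fun
def yaw():
    M=R.from_rotvec(arm.observe()["ee_rot"]).as_matrix(); return np.arctan2(M[1,0],M[0,0])
def plan(tgt,psi,n=None):
    """identical rows to bring TCP to tgt, tool x heading psi (pointing down)"""
    st=arm.observe(); M=R.from_rotvec(st["ee_rot"]).as_matrix(); d=np.array(tgt)-st["position"]
    y=yaw(); dp=(psi-y+np.pi)%(2*np.pi)-np.pi
    if n is None: n=int(max(1,np.ceil(np.linalg.norm(d)/.038),np.ceil(abs(np.degrees(dp))/6.8)))
    A=sum(R.from_euler("z",y+k*dp/n).as_matrix()@np.diag([1,-1,-1.]) for k in range(n))
    s=np.linalg.solve(A,d)
    print("rows",n,"shift",np.round(s/.4,4),"turn z",round(-np.degrees(dp)/n/120,4),"| d mm",np.round(d*1000,1),"dyaw",round(np.degrees(dp),2),"tilt",np.round(np.degrees(M[:2,2]),2))
E
python3 - <<'E'
from h import *
c=Cam("top")
caps=dict(blue=(243,204,.0),yellow=(280,209,-60),green=(338,215,0),red=(389,202,-30))
rods=dict(green=(250,130,-10),blue=(291,140,0),yellow=(344,138,-7),red=(390,132,0))
for n,(u,v,t) in caps.items():
    P=c.ray((u,v),.02); t=np.radians(t); p0=np.array([P[0]+.02*np.cos(t),P[1]+.02*np.sin(t),t]); p,r=c.fit(CAP,p0,8); print("cap",n,p.round(4),np.degrees(p[2]).round(1),round(r,3))
for n,(u,v,t) in rods.items():
    P=c.ray((u,v),.02); p,r=c.fit(ROD,np.array([*P[:2],np.radians(t)]),8); print("rod",n,p.round(4),np.degrees(p[2]).round(1),round(r,3))
plan((.52,.13,.30),np.pi/2)
E
```

```text
cap blue [0.4886 0.2015 0.3831] 21.9 0.01
cap yellow [ 0.4664  0.0735 -0.9957] -57.0 0.018
cap green [ 0.4584 -0.0567  0.1615] 9.3 0.009
cap red [ 0.4938 -0.2022 -0.5966] -34.2 0.128
rod green [ 0.6709  0.1977 -0.15  ] -8.6 0.043
rod blue [0.6436 0.0741 0.0176] 1.0 0.029
rod yellow [ 0.6489 -0.0726 -0.118 ] -6.8 0.03
rod red [ 0.6756 -0.2015 -0.0127] -0.7 0.063
rows 22 shift [ 0.0946 -0.0224 -0.0084] turn z -0.0275 | d mm [333.8 726.3  73.7] dyaw 72.65 tilt [-0.02  0.05]
```

Run:
```python
import cv2
im=cv2.imread("pics/top0.png")[60:290,160:420]; cv2.imwrite("pics/topcrop.png",cv2.resize(im,None,fx=2.6,fy=2.6,interpolation=cv2.INTER_CUBIC)[:600,:800])
```

```text
(no output)
```

View pics/topcrop.png

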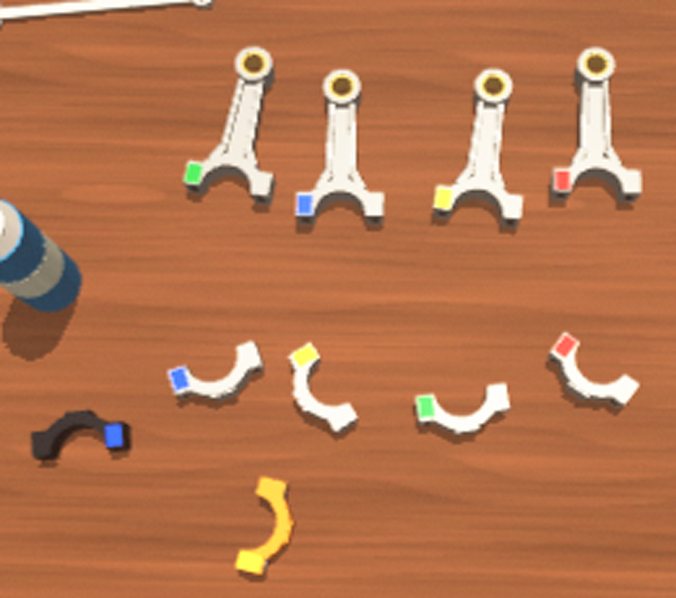

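The crop confirms four grey steel caps with red, yellow, green and blue marks. The all-orange and the black one are decoys. The fits have low residuals, and heights and sizes agree. I'll start with red, hovering and refining from the wrist camera.

```bash
cat >> h.py <<'E'
def grasp(pose,z,n=None,off=-.035):
    x,y,t=pose; plan((x+off*np.cos(t),y+off*np.sin(t),z),t+np.pi/2,n)
E
python3 - <<'E'
from h import *
c=Cam("top")
h=cv2.cvtColor(c.im,cv2.COLOR_RGB2HSV); print(h[193,378],h[129,376],h[191,376:381].tolist(), h[230,300])
grasp((.4938,-.2022,-.597),.15)
E
```

```text
[  2 162 255] [  2 169 254] [[3, 164, 255], [3, 164, 255], [2, 165, 255], [3, 165, 255], [3, 146, 255]] [ 11 159 180]
rows 14 shift [ 0.0848 -0.0323  0.0136] turn z -0.0229 | d mm [278.6 413.8 -76.4] dyaw 38.45 tilt [-0.02  0.04]
```

```bash
sed -i 's/red=((H<4)|(H>174))&(Sa>170)&(V>130)/red=((H<5)|(H>174))\&(Sa>130)\&(V>200)/' h.py
python3 -m creep '[[0.0848,-0.0323,0.0136,0,0,-0.0229],[0.0848,-0.0323,0.0136,0,0,-0.0229],[0.0848,-0.0323,0.0136,0,0,-0.0229],[0.0848,-0.0323,0.0136,0,0,-0.0229],[0.0848,-0.0323,0.0136,0,0,-0.0229],[0.0848,-0.0323,0.0136,0,0,-0.0229],[0.0848,-0.0323,0.0136,0,0,-0.0229],[0.0848,-0.0323,0.0136,0,0,-0.0229],[0.0848,-0.0323,0.0136,0,0,-0.0229],[0.0848,-0.0323,0.0136,0,0,-0.0229],[0.0848,-0.0323,0.0136,0,0,-0.0229],[0.0848,-0.0323,0.0136,0,0,-0.0229],[0.0848,-0.0323,0.0136,0,0,-0.0229],[0.0848,-0.0323,0.0136,0,0,-0.0229],[0,0,0,0,0,0],[0,0,0,0,0,0],[0,0,0,0,0,0]]' 0.13 30
python3 - <<'E'
from h import *
t=Cam("top")
c=Cam("wrist","w1")
p,r=t.fit(CAP,np.array([.4938,-.2022,-.597]),8);print(p,r)
q,r=c.fit(CAP,p,25);print(q,r)
p,r=t.fit(ROD,np.array([.6756,-.2015,-.01]),8);print(p,r)
grasp(q,.10);grasp(q,.004)
print(arm.observe()["width"])
E
```

```text
clock: 1.67
position: [0.4647, -0.1833, 0.1506]
ee_rot: [2.776, 1.47, -0.001]
force: [-0.4, -1.0, -1.0]
width: 0.433
gripper_force: 0.0
[ 0.49646339 -0.21313309 -0.15930234] 0.6268726305298077
[ 0.49367942 -0.2023398  -0.62381749] 0.386754883289508
[ 0.67539302 -0.20199035 -0.00911496] 0.181604368578474
rows 2 shift [ 0.0031 -0.0009  0.0633] turn z 0.0059 | d mm [  0.8   2.4 -50.7] dyaw -1.41 tilt [-0.   -0.04]
rows 4 shift [ 0.0015 -0.0005  0.0917] turn z 0.0029 | d mm [   0.8    2.4 -146.7] dyaw -1.41 tilt [-0.   -0.04]
0.4345857987152853
```

View pics/w1.png

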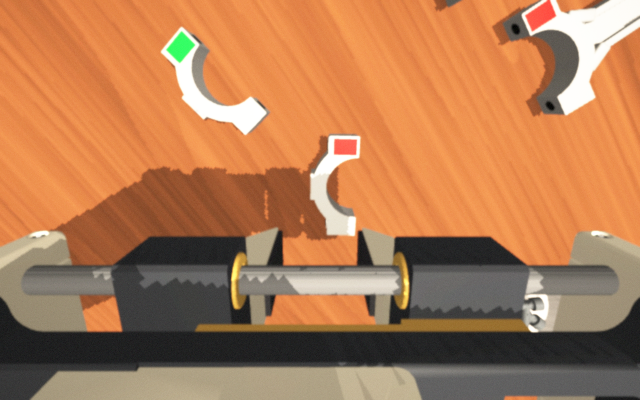

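The wrist picture shows the red cap at (335,185), between the finger lines. The green cap is at (210,85) and the red rod's eye at (560,65). I'll improve the mask for this brighter camera and refit.

Run:
```python
from h import *
im=cv2.imread("pics/w1.png"); h=cv2.cvtColor(im,cv2.COLOR_BGR2HSV)
for n,(u,v) in dict(wood=(430,180),shadow=(200,200),wood2=(100,40),wd3=(290,150),steel=(325,185),bore=(345,190),red=(345,147),green=(180,46),rod=(580,60),dark=(548,104),redrod=(540,14)).items(): print(n,h[v,u])
```

```text
wood [ 12 168 241]
shadow [ 10 176 148]
wood2 [ 12 176 230]
wd3 [ 13 171 241]
steel [ 20  33 231]
bore [ 12 171 238]
red [  3 166 255]
green [ 67 204 254]
rod [ 23   8 253]
dark [30 64  8]
redrod [  2 186 255]
```

```bash
python3 - <<'E'
s=open('h.py').read()
i=s.index("        wood=(("); j=s.index("    def fit")
s=s[:i]+"        return ((Sa<110)|((H>17)&(H<165))|(((H<6)|(H>172))&(V>190)&(Sa>110))).astype(float)\n"+s[j:]
open('h.py','w').write(s)
E
python3 - <<'E'
from h import *
t=Cam("top"); c=Cam("wrist")
q,r=c.fit(CAP,np.array([.4937,-.2023,-.60]),15);print(q,r)
for n,p in dict(green=(.6709,.1977,-.15),blue=(.6436,.0741,.0176),yellow=(.6489,-.0726,-.118),red=(.6756,-.2015,-.0127)).items(): print(n,*t.fit(ROD,np.array(p),8))
print(c.fit(CAP,np.array([.4584,-.0567,.1615]),15))
grasp(q,.004)
E
```

```text
[ 0.49367951 -0.20226238 -0.62212086] 0.10076899083438975
green [ 0.67073911  0.19765312 -0.14694411] 0.04164326478567203
blue [0.64392413 0.07407882 0.01956438] 0.04747995624177167
yellow [ 0.64857808 -0.07234982 -0.11623108] 0.05221284414518559
red [ 0.67538507 -0.2015137  -0.01477103] 0.18538511189783316
(array([ 0.45718788, -0.05649715,  0.17186563]), np.float64(0.018020745415885258))
rows 4 shift [ 0.0015 -0.0005  0.0917] turn z 0.0027 | d mm [   0.8    2.4 -146.7] dyaw -1.31 tilt [ 0.   -0.03]
```

```bash
python3 -m creep '[[0.0060,-0.002,0.03,0,0,0.011],[0,0,0.08,0,0,0],[0,0,0.08,0,0,0],[0,0,0.08,0,0,0],[0,0,0.06,0,0,0],[0,0,0.0365,0,0,0],[0,0,0,0,0,0],[0,0,0,0,0,0]]'
python3 -m creep '[[0,0,0,0,0,0],[0,0,0,0,0,0],[0,0,0,0,0,0],[0,0,0,0,0,0],[0,0,0,0,0,0],[0,0,0,0,0,0]]' 1 30
python3 -m creep '[[0,0,-0.05,0,0,0],[0,0,-0.09,0,0,0],[0,0,0,0,0,0]]'
python3 - <<'E'
from h import *
grasp((.6756,-.2015,-.0137),.062,off=-.036-.03)
E
```

```text
clock: 2.53
position: [0.4649, -0.1811, 0.0033]
ee_rot: [-2.793, -1.436, 0.002]
force: [0.0, 0.0, -0.2]
width: 0.434
gripper_force: 0.0
clock: 3.03
position: [0.4658, -0.1807, 0.0045]
ee_rot: [2.792, 1.438, 0.001]
force: [-1.3, 0.1, 6.4]
width: 0.172
gripper_force: 28.0
clock: 3.28
position: [0.468, -0.1809, 0.0643]
ee_rot: [2.789, 1.437, 0.007]
force: [0.5, -0.6, -1.7]
width: 0.175
gripper_force: 27.7
rows 6 shift [0.0137 0.0589 0.001 ] turn z -0.0482 | d mm [141.6 -19.7  -2.3] dyaw 34.71 tilt [ 0.33 -0.1 ]
```

Width 15.8 mm equals the 14 mm wall plus the pad's chord in the bore, so the cap is gripped centred. Now to hover before the red rod.

```bash
python3 -m creep '[[0.0137,0.0589,0.001,0,0,-0.0482],[0.0137,0.0589,0.001,0,0,-0.0482],[0.0137,0.0589,0.001,0,0,-0.0482],[0.0137,0.0589,0.001,0,0,-0.0482],[0.0137,0.0589,0.001,0,0,-0.0482],[0.0137,0.0589,0.001,0,0,-0.0482],[0,0,0,0,0,0],[0,0,0,0,0,0],[0,0,0,0,0,0]]'
python3 - <<'E'
from h import *
c=Cam("wrist","w2"); st=arm.observe(); y=yaw()-np.pi/2; p=st["position"]; print(p,np.degrees(y))
cp=np.array([p[0]+.0342*np.cos(y),p[1]+.0342*np.sin(y),y]); z=p[2]-.0045
print("cap pred",cp,z); 
q,r=c.fit(ROD[:1],np.array([.6756,-.2015,-.0137]),12);print("rodW",q,r)
q2,r=c.fit(ROD,np.array([.6756,-.2015,-.0137]),12);print("rodW all",q2,r)
q3,r=c.fit(CAP,cp,8,z);print("capfit",q3,r)
# overlay
im=c.im[:,:,::-1].copy()
for P,pose,z0 in ((ROD,q2,0),(CAP,cp,z)):
  for poly,a0,a1 in P:
    cv2.polylines(im,[c.proj(place(poly,z0+a1/1000,*pose)).round().astype(int)],True,(255,0,255),1)
cv2.imwrite("pics/w2o.png",im)
E
```

```text
clock: 4.03
position: [0.606, -0.2002, 0.0567]
ee_rot: [-2.237, -2.203, 0.002]
force: [-0.1, 0.2, -2.4]
width: 0.167
gripper_force: 28.1
[ 0.60568755 -0.20040318  0.05694176] -0.8805365684467764
cap pred [ 0.63988351 -0.20092876 -0.01536826] 0.05244175818549945
rodW [ 0.67622068 -0.20199933 -0.02727843] 0.28829870051428197
rodW all [ 0.67538391 -0.20154432 -0.02142753] 0.17678730357891836
capfit [ 0.64230181 -0.20052613  0.04565999] 0.1951943949554151
```

View pics/w2o.png

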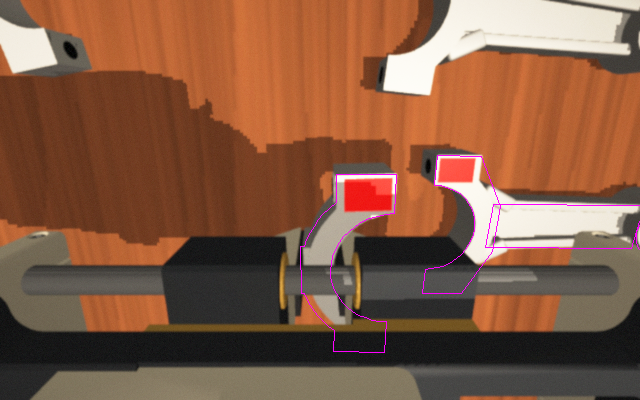

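The overlay matches both: the held cap at (350,260), and the rod's eye face near (435,170), with the small end to the right. I'll descend with a 5 mm gap, then close the gap.

```bash
cat >> h.py <<'E'
def state():
    st=arm.observe(); y=yaw()-np.pi/2; p=st["position"]
    return np.array([p[0]+.0342*np.cos(y),p[1]+.0342*np.sin(y),y])
E
python3 - <<'E'
from h import *
rod=(.6755,-.2015,-.0155)
grasp(rod,.0055,3,off=-.0392)
E
```

```text
rows 3 shift [-0.      0.0255  0.0429] turn z 0.0 | d mm [ 30.6  -0.5 -51.4] dyaw -0.01 tilt [-0.11 -0.01]
```

```bash
python3 -m creep '[[0,0.04,0.02,0,0,0],[0,0.0365,0.04,0,0,0],[0,0,0.04,0,0,0],[0,0,0.0285,0,0,0],[0,0,0,0,0,0],[0,0,0,0,0,0]]'
python3 - <<'E'
from h import *
print(state()); grasp((.6755,-.2015,-.0155),.005,3,off=-.0342)
E
```

```text
clock: 4.58
position: [0.6367, -0.2017, 0.0063]
ee_rot: [2.239, 2.204, -0.002]
force: [0.3, 0.4, -1.9]
width: 0.163
gripper_force: 29.4
[ 0.67089301 -0.20219299 -0.01580258]
rows 3 shift [0.0006 0.0038 0.001 ] turn z -0.0 | d mm [ 4.6  0.7 -1.3] dyaw 0.02 tilt [-0.04 -0.06]
```

```bash
python3 -m creep '[[0.002,0.004,0.0025,0,0,0],[0,0.004,0,0,0,0],[0,0.003,0,0,0,0],[0,0,0,0,0,0]]'
python3 - <<'E'
from h import *
print(state(),arm.observe()["force"]);c=Cam("wrist","w3");cv2.imwrite("pics/w3z.png",cv2.resize(c.im[100:300,240:640,::-1],None,fx=2,fy=2))
E
```

```text
clock: 4.92
position: [0.6409, -0.2003, 0.0057]
ee_rot: [-2.237, -2.205, 0.003]
force: [-5.4, -1.3, 8.8]
width: 0.168
gripper_force: 30.0
[ 0.67513549 -0.20079101 -0.01463238] [-5.39202788 -1.34777757  8.81511202]
```

View pics/w3z.png

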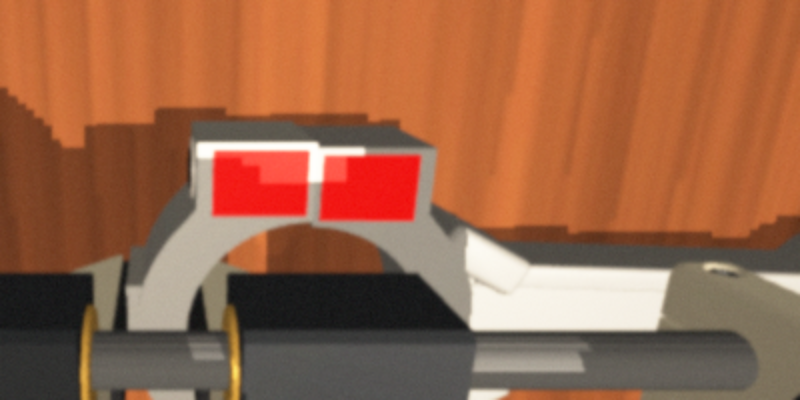

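Contact is made, with 5 N along x. At 2x, the cap's mark edges (152/216) sit about 5 px above the rod's (156/221), so the cap is about 1 mm too far to +y. I'll back off, shift and re-close.

```bash
python3 -m creep '[[0,-0.006,-0.002,0,0,0],[-0.0025,0,0,0,0,0],[0,0,0,0,0,0],[0,0.003,0.0015,0,0,0],[0,0.0035,0,0,0,0],[0,0,0,0,0,0]]'
python3 - <<'E'
from h import *
print(state(),arm.observe()["force"]);c=Cam("wrist","w4");cv2.imwrite("pics/w4z.png",cv2.resize(c.im[150:230,300:500,::-1],None,fx=4,fy=4))
E
```

```text
clock: 5.47
position: [0.6413, -0.2008, 0.0058]
ee_rot: [-2.236, -2.205, 0.003]
force: [-7.4, 0.9, 9.5]
width: 0.167
gripper_force: 30.0
[ 0.67546735 -0.20126536 -0.01408396] [-7.42578034  0.87553045  9.49551463]
```

View pics/w4z.png

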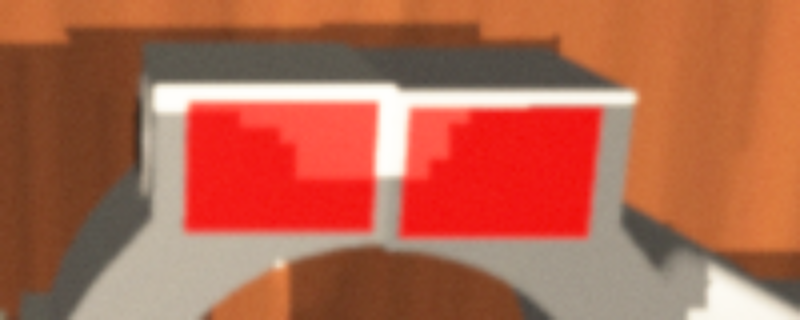

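Aligned within about 0.4 mm. Release, lift, and write a numeric mark-offset check for the remaining caps.

```bash
python3 -m creep '[[0,0,0,0,0,0],[0,0,0,0,0,0],[0,0,0,0,0,0],[0,0,0,0,0,0]]' 0.2
python3 -m creep '[[0,0,-0.05,0,0,0],[0,0,-0.1,0,0,0],[0,0,-0.1,0,0,0],[0,0,-0.05,0,0,0],[0,0,0,0,0,0]]' 0.13
cat >> h.py <<'E'
HUE=dict(red=(0,6),yellow=(22,38),green=(50,80),blue=(100,130))
def marks(c,col,rod,z=.028,lim=.03):
    """mark regions on plane z in the rod frame, mm: per blob near boss: x/y min-area rect centre, size, angle"""
    h=cv2.cvtColor(cv2.resize(c.im,None,fx=4,fy=4,interpolation=cv2.INTER_CUBIC),cv2.COLOR_RGB2HSV)
    lo,hi=HUE[col]; m=((h[...,0]>=lo)&(h[...,0]<=hi)&(h[...,1]>120)&(h[...,2]>150)).astype(np.uint8)
    n,l,st,ce=cv2.connectedComponentsWithStats(m)
    cc,s=np.cos(rod[2]),np.sin(rod[2])
    for i in range(1,n):
        if st[i,4]<1500: continue
        v,u=np.nonzero(l==i); uv=np.c_[u,v][::7]/4-.375
        D=np.c_[uv,np.ones(len(uv))]@np.linalg.inv(c.K).T@c.Rm; o=-c.Rm.T@c.t
        P=(o+D*((z-o[2])/D[:,2])[:,None])[:,:2]-np.array(rod[:2]); Q=1000*np.c_[cc*P[:,0]+s*P[:,1],-s*P[:,0]+cc*P[:,1]]
        if abs(Q.mean(0)[0])>60 or abs(Q.mean(0)[1])>60: continue
        yc=np.abs(Q[:,0]-Q.mean(0)[0])<6
        print(col,"blob c",Q.mean(0).round(2),"x",np.percentile(Q[:,0],[1,99]).round(1),"y",np.percentile(Q[:,1],[1,99]).round(1))
E
python3 - <<'E'
from h import *
c=Cam("wrist"); t=Cam("top"); rod=np.array((.6755,-.2015,-.0155))
marks(c,"red",rod)
print(c.fit(CAP,rod,5)); 
print(t.fit(ROD+CAP,rod,8))
print("green cap",t.fit(CAP,np.array([.4584,-.0567,.1615]),8),c.fit(CAP,np.array([.4584,-.0567,.1615]),12))
g=(.4572,-.0565,.17); grasp(g,.10)
E
```

```text
clock: 5.85
position: [0.6426, -0.2008, 0.0053]
ee_rot: [2.237, 2.206, 0.001]
force: [1.1, -0.4, 0.0]
width: 0.385
gripper_force: 0.0
clock: 6.27
position: [0.6458, -0.2011, 0.1314]
ee_rot: [2.231, 2.2, 0.008]
force: [0.7, -0.4, 0.3]
width: 0.431
gripper_force: 0.0
red blob c [-11.32  37.69] x [-21.6  -1. ] y [30.1 45.2]
red blob c [12.32 37.08] x [ 2.2 22.5] y [30.3 43.8]
(array([ 0.67726869, -0.20103546, -0.01292364]), np.float64(0.06723952062244075))
(array([ 0.67552124, -0.20402644, -0.03790225]), np.float64(0.3884297774702494))
green cap (array([ 0.45848318, -0.05623399,  0.17575472]), np.float64(0.013274395193295227)) (array([ 0.45766332, -0.05689547,  0.1605298 ]), np.float64(0.012834231086028665))
rows 7 shift [ 0.0546 -0.0754  0.0094] turn z -0.0126 | d mm [-220.2  138.6  -26.2] dyaw 10.54 tilt [ 0.11 -0.04]
```

Red is mated: the mark centres agree to 0.6 mm. Next is green.

```bash
python3 -m creep '[[0.0546,-0.0754,0.0094,0,0,-0.0126],[0.0546,-0.0754,0.0094,0,0,-0.0126],[0.0546,-0.0754,0.0094,0,0,-0.0126],[0.0546,-0.0754,0.0094,0,0,-0.0126],[0.0546,-0.0754,0.0094,0,0,-0.0126],[0.0546,-0.0754,0.0094,0,0,-0.0126],[0.0546,-0.0754,0.0094,0,0,-0.0126],[0,0,0,0,0,0],[0,0,0,0,0,0]]'
python3 - <<'E'
from h import *
c=Cam("wrist"); t=Cam("top")
q,r=c.fit(CAP,np.array([.4577,-.0567,.165]),12); print(q,r)
for n,p in dict(green=(.6709,.1977,-.15),red=(.6756,-.2015,-.0127)).items():
  print(n,*t.fit(ROD,np.array(p),8)) if n=="green" else print(n,*t.fit(ROD+CAP,np.array(p),8))
grasp((.4579,-.0567,.165),.0035,5,off=-.0345)
E
```

```text
clock: 7.12
position: [0.419, -0.0617, 0.0978]
ee_rot: [-2.02, -2.403, 0.004]
force: [0.2, 0.6, -0.4]
width: 0.435
gripper_force: 0.0
[ 0.4585545  -0.05703882  0.20901301] 0.21317835166887358
green [ 0.67053349  0.19752764 -0.14717784] 0.041900156840930756
red [ 0.67518697 -0.2005069  -0.02147357] 0.2068504473513001
rows 5 shift [-0.      0.0008  0.0475] turn z 0.0005 | d mm [  1.5   0.2 -95.1] dyaw -0.3 tilt [-0.02  0.01]
```

```bash
python3 -m creep '[[0,0.004,0.06,0,0,0.002],[0,0,0.07,0,0,0],[0,0,0.06,0,0,0],[0,0,0.047,0,0,0],[0,0,0,0,0,0],[0,0,0,0,0,0]]'
python3 -m creep '[[0,0,0,0,0,0],[0,0,0,0,0,0],[0,0,0,0,0,0],[0,0,0,0,0,0],[0,0,0,0,0,0],[0,0,0,0,0,0]]' 1 30
python3 -m creep '[[0,0,-0.05,0,0,0],[0,0,-0.1,0,0,0],[0,0,0,0,0,0]]'
python3 - <<'E'
from h import *
grasp((.6706,.1976,-.147),.062,off=-.0342-.03)
E
```

```text
clock: 7.72
position: [0.4242, -0.0622, 0.003]
ee_rot: [-2.029, -2.397, 0.001]
force: [-0.2, 0.0, 0.5]
width: 0.436
gripper_force: 0.0
clock: 8.22
position: [0.4237, -0.0622, 0.0046]
ee_rot: [2.029, 2.398, 0.0]
force: [-1.6, -1.0, 5.1]
width: 0.169
gripper_force: 27.3
clock: 8.47
position: [0.426, -0.0617, 0.0686]
ee_rot: [2.025, 2.395, 0.005]
force: [2.2, -0.7, -2.4]
width: 0.165
gripper_force: 28.6
rows 9 shift [0.0735 0.0525 0.0018] turn z 0.0167 | d mm [181.1 268.7  -6.6] dyaw -17.99 tilt [ 0.32 -0.03]
```

```bash
python3 -m creep '[[0.0735,0.0525,0,0,0,0.0167],[0.0735,0.0525,0,0,0,0.0167],[0.0735,0.0525,0,0,0,0.0167],[0.0735,0.0525,0,0,0,0.0167],[0.0735,0.0525,0,0,0,0.0167],[0.0735,0.0525,0,0,0,0.0167],[0.0735,0.0525,0,0,0,0.0167],[0.0735,0.0525,0,0,0,0.0167],[0.0735,0.0525,0,0,0,0.0167],[0,0,0,0,0,0],[0,0,0,0,0,0],[0,0,0,0,0,0]]'
python3 - <<'E'
from h import *
c=Cam("wrist"); rod=np.array((.6706,.1976,-.147))
s=state(); print(s,arm.observe()["position"][2]); marks(c,"green",rod)
marks(c,"green",s,arm.observe()["position"][2]+.0235)
print(c.fit(ROD,rod,12))
grasp(rod,.0055,3,off=-.0392)
E
```

```text
clock: 9.47
position: [0.604, 0.2059, 0.0633]
ee_rot: [2.379, 2.051, -0.003]
force: [0.1, -0.4, -1.7]
width: 0.165
gripper_force: 28.6
[ 0.63767404  0.20007287 -0.14858627] 0.06351983687318614
green blob c [12.58 35.99] x [ 3.2 21.8] y [29.7 42.3]
green blob c [-35.28  19.02] x [-49.4 -21. ] y [ 9.  28.9]
green blob c [21.39 49.75] x [14.8 27.8] y [45.4 54.2]
green blob c [-11.82  37.91] x [-21.6  -1.9] y [31.  44.8]
(array([ 0.6702591 ,  0.19632487, -0.1528597 ]), np.float64(0.1559180470725241))
rows 3 shift [0.002  0.0233 0.0483] turn z -0.0003 | d mm [ 28.   -1.8 -58. ] dyaw 0.09 tilt [-0.08 -0.09]
```

The wrist mark check puts the green rod's y about 1.4 mm lower, and the wrist silhouette agrees at 0.1963. I'll use that.

Run:
```python
from h import *
grasp((.6705,.1963,-.148),.0055,3,off=-.0392)
```

```text
rows 3 shift [0.0009 0.0234 0.0483] turn z -0.0001 | d mm [ 27.9  -3.1 -58. ] dyaw 0.03 tilt [-0.08 -0.09]
```

```bash
python3 -m creep '[[0.0025,0.04,0.03,0,0,0],[0,0.03,0.045,0,0,0],[0,0,0.045,0,0,0],[0,0,0.025,0,0,0],[0,0,0,0,0,0],[0,0,0,0,0,0]]'
python3 - <<'E'
from h import *
rod=(.6705,.1963,-.148)
c=Cam("wrist"); s=state(); print(s,arm.observe()["force"]); marks(c,"green",rod)
grasp(rod,.0048,3,off=-.0342)
E
```

```text
clock: 10.02
position: [0.6318, 0.2022, 0.006]
ee_rot: [-2.38, -2.05, 0.002]
force: [-1.1, 0.3, -2.4]
width: 0.169
gripper_force: 31.1
[ 0.66583869  0.19770042 -0.14848189] [ 0.56846837 -0.22611171 -2.13880657]
green blob c [12.26 37.09] x [ 2.2 22.3] y [30.1 44. ]
green blob c [-16.29  36.59] x [-26.4  -6.2] y [29.5 43.6]
rows 3 shift [-0.0006  0.004   0.0014] turn z -0.0001 | d mm [ 4.7 -1.4 -1.7] dyaw 0.03 tilt [-0.03 -0.01]
```

```bash
python3 -m creep '[[0.001,0.004,0.0025,0,0,0],[0,0.005,0,0,0,0],[0,0.004,0,0,0,0],[0,0,0,0,0,0],[0,0,0,0,0,0]]'
python3 - <<'E'
from h import *
rod=(.6705,.1963,-.148)
c=Cam("wrist","g1"); s=state(); print(s); print(arm.observe()["force"]); marks(c,"green",rod)
E
```

```text
clock: 10.48
position: [0.6372, 0.203, 0.0053]
ee_rot: [-2.379, -2.051, 0.001]
force: [-2.4, -0.4, -0.6]
width: 0.167
gripper_force: 31.4
[ 0.67102537  0.1979445  -0.14811332]
[-3.81014997  0.14984375  0.47722942]
green blob c [-11.05  38.19] x [-21.1  -1. ] y [31.1 45.1]
green blob c [12.99 36.82] x [ 2.9 23.1] y [29.8 43.7]
```

```bash
python3 -m creep '[[0,-0.006,-0.002,0,0,0],[-0.0025,0,0,0,0,0],[0,0,0,0,0,0],[0,0.003,0.002,0,0,0],[0,0.0045,0,0,0,0],[0,0,0,0,0,0],[0,0,0,0,0,0]]'
python3 - <<'E'
from h import *
rod=(.6705,.1963,-.148)
c=Cam("wrist","g2"); print(state()); print(arm.observe()["force"]); marks(c,"green",rod)
cv2.imwrite("pics/g2z.png",cv2.resize(c.im[150:230,300:500,::-1],None,fx=4,fy=4))
E
```

```text
clock: 11.12
position: [0.6377, 0.2019, 0.005]
ee_rot: [-2.379, -2.051, 0.001]
force: [-4.4, 0.4, -0.7]
width: 0.166
gripper_force: 31.3
[ 0.67152139  0.19684718 -0.14807435]
[-4.61992654  0.47804577 -1.0378221 ]
green blob c [-10.47  37.25] x [-20.5  -0.4] y [30.2 44.3]
green blob c [13.5  36.71] x [ 3.5 23.5] y [29.7 43.6]
```

View pics/g2z.png

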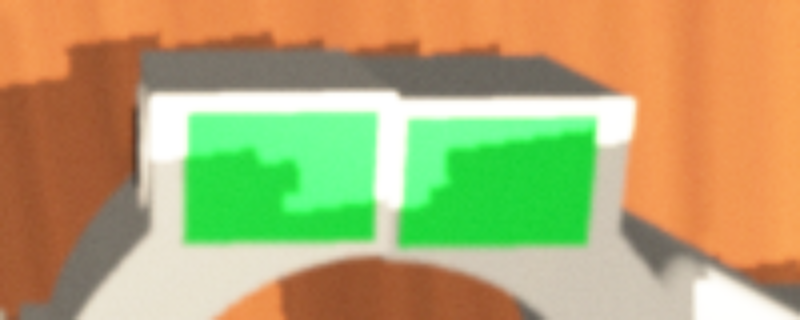

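Closed and aligned: the mark rows (113/243 against 118/245 at 4x) differ by about 0.4 mm. Release, then blue.

```bash
python3 -m creep '[[0,0,0,0,0,0],[0,0,0,0,0,0],[0,0,0,0,0,0],[0,0,0,0,0,0]]' 0.2
python3 -m creep '[[0,0,-0.05,0,0,0],[0,0,-0.1,0,0,0],[0,0,-0.1,0,0,0],[0,0,-0.05,0,0,0],[0,0,0,0,0,0]]' 0.13
python3 - <<'E'
from h import *
c=Cam("wrist"); t=Cam("top"); marks(c,"green",(.6705,.1963,-.148))
for k in (c,t): print(k.fit(CAP,np.array([.4886,.2015,.383]),8)); 
print("rod blue",t.fit(ROD,np.array((.6439,.0741,.0195)),8),c.fit(ROD,np.array((.6439,.0741,.0195)),12))
grasp((.4886,.2015,.383),.10)
E
```

```text
clock: 11.5
position: [0.639, 0.2018, 0.0056]
ee_rot: [2.38, 2.05, 0.002]
force: [0.2, -1.0, -0.2]
width: 0.378
gripper_force: 0.0
clock: 11.92
position: [0.6415, 0.2035, 0.1315]
ee_rot: [2.377, 2.048, 0.015]
force: [0.6, 1.5, -0.7]
width: 0.437
gripper_force: 0.0
green blob c [-10.79  38.25] x [-20.5  -1.1] y [31.4 45. ]
green blob c [12.95 36.7 ] x [ 4.6 22. ] y [31.1 42.5]
(array([0.48838845, 0.20023707, 0.4003428 ]), np.float64(0.18802283647992557))
(array([0.50041367, 0.21668415, 0.37784903]), np.float64(0.7377776997305963))
rod blue (array([0.6230678 , 0.09056936, 0.00990877]), np.float64(0.5647823750631211)) (array([0.65297227, 0.07076727, 0.1186563 ]), np.float64(0.404388937372739))
rows 5 shift [-0.0009 -0.0927  0.0132] turn z -0.0508 | d mm [-182.8  -13.5  -26.3] dyaw 30.45 tilt [0.14 0.03]
```

```bash
python3 -m creep '[[-0.0009,-0.0927,0.0132,0,0,-0.0508],[-0.0009,-0.0927,0.0132,0,0,-0.0508],[-0.0009,-0.0927,0.0132,0,0,-0.0508],[-0.0009,-0.0927,0.0132,0,0,-0.0508],[-0.0009,-0.0927,0.0132,0,0,-0.0508],[0,0,0,0,0,0],[0,0,0,0,0,0],[0,0,0,0,0,0]]'
python3 - <<'E'
from h import *
c=Cam("wrist"); t=Cam("top"); p=np.array([.4886,.2015,.383]); marks(c,"blue",p)
print(c.fit(CAP,p,8))
print("rod blue",t.fit(ROD,np.array((.6439,.0741,.0195)),8))
grasp(p,.0035,5,off=-.0345)
E
```

```text
clock: 12.68
position: [0.4557, 0.188, 0.0983]
ee_rot: [-1.759, -2.603, 0.0]
force: [0.6, 1.0, 0.6]
width: 0.438
gripper_force: 0.0
blue blob c [-20.49  35.74] x [-23.  -17.5] y [29.5 43.1]
blue blob c [-9.29 36.38] x [-15.8  -2.8] y [29.3 43.3]
(array([0.48853529, 0.20045186, 0.39931935]), np.float64(0.1318535562256808))
rod blue (array([0.64376021, 0.07389496, 0.02028203]), np.float64(0.051496401586980434))
rows 5 shift [ 0.     -0.0001  0.0476] turn z -0.0001 | d mm [ -0.1  -0.  -95.2] dyaw 0.05 tilt [0.03 0.04]
```

```bash
python3 -m creep '[[-0.0023,-0.001,0.06,0,0,-0.003],[0,0,0.07,0,0,0],[0,0,0.06,0,0,0],[0,0,0.048,0,0,0],[0,0,0,0,0,0],[0,0,0,0,0,0]]'
python3 -m creep '[[0,0,0,0,0,0],[0,0,0,0,0,0],[0,0,0,0,0,0],[0,0,0,0,0,0],[0,0,0,0,0,0],[0,0,0,0,0,0]]' 1 30
python3 -m creep '[[0,0,-0.05,0,0,0],[0,0,-0.1,0,0,0],[0,0,0,0,0,0]]'
python3 - <<'E'
from h import *
grasp((.6438,.0735,.0197),.064,off=-.0342-.03)
E
```

```text
clock: 13.28
position: [0.4562, 0.1878, 0.0027]
ee_rot: [-1.749, -2.609, 0.0]
force: [0.0, -0.1, 0.8]
width: 0.433
gripper_force: 0.0
clock: 13.78
position: [0.4555, 0.1872, 0.0039]
ee_rot: [1.749, 2.609, 0.0]
force: [0.2, -0.6, 1.9]
width: 0.17
gripper_force: 28.0
clock: 14.03
position: [0.4574, 0.189, 0.0683]
ee_rot: [1.747, 2.608, 0.008]
force: [2.4, 1.3, -2.9]
width: 0.171
gripper_force: 28.0
rows 5 shift [-0.0717  0.0455  0.0022] turn z 0.0354 | d mm [ 122.2 -116.8   -4.3] dyaw -21.24 tilt [0.31 0.16]
```

```bash
python3 -m creep '[[-0.0717,0.0455,0,0,0,0.0354],[-0.0717,0.0455,0,0,0,0.0354],[-0.0717,0.0455,0,0,0,0.0354],[-0.0717,0.0455,0,0,0,0.0354],[-0.0717,0.0455,0,0,0,0.0354],[0,0,0,0,0,0],[0,0,0,0,0,0],[0,0,0,0,0,0]]'
python3 - <<'E'
from h import *
c=Cam("wrist"); rod=np.array((.6438,.0735,.0197))
s=state(); z=arm.observe()["position"][2]; print(s,z); marks(c,"blue",rod)
print("held");marks(c,"blue",s,z+.0235)
print(c.fit(ROD,rod,12))
grasp(rod,.0055,3,off=-.0392)
E
```

```text
clock: 14.7
position: [0.5767, 0.0706, 0.0632]
ee_rot: [-2.199, -2.243, 0.001]
force: [-0.2, -1.1, -3.4]
width: 0.166
gripper_force: 28.6
[0.61062956 0.07212408 0.02104421] 0.06332120883555659
blue blob c [11.85 36.96] x [ 2.1 21.6] y [30.2 43.6]
blue blob c [-34.17  20.03] x [-48.7 -19.7] y [ 9.7 30.1]
held
blue blob c [21.37 48.56] x [14.6 28.1] y [43.9 53.2]
blue blob c [-10.64  36.84] x [-20.7  -0.6] y [29.6 43.9]
(array([0.64316006, 0.07300058, 0.01398589]), np.float64(0.16407533970431307))
rows 3 shift [0.0006 0.0235 0.0482] turn z 0.0002 | d mm [ 28.2   1.3 -57.8] dyaw -0.08 tilt [-0.05  0.03]
```

```bash
python3 -m creep '[[0.0018,0.04,0.03,0,0,0],[0,0.03,0.045,0,0,0],[0,0,0.045,0,0,0],[0,0,0.025,0,0,0],[0,0,0,0,0,0],[0,0,0,0,0,0]]'
python3 - <<'E'
from h import *
rod=(.6438,.0735,.0197)
c=Cam("wrist"); s=state(); print(s,arm.observe()["force"]); marks(c,"blue",rod)
grasp(rod,.0050,3,off=-.0342)
E
```

```text
clock: 15.25
position: [0.6043, 0.0728, 0.0054]
ee_rot: [-2.197, -2.244, 0.001]
force: [0.9, 0.0, -2.2]
width: 0.167
gripper_force: 31.6
[0.63887515 0.07324978 0.02084989] [-0.34735211 -0.35375802 -2.27352138]
blue blob c [-15.91  37.14] x [-26.2  -5.7] y [29.8 44.3]
blue blob c [12.01 36.97] x [ 1.7 22.2] y [29.6 44.3]
rows 3 shift [0.0002 0.0041 0.0007] turn z 0.0002 | d mm [ 4.9  0.3 -0.9] dyaw -0.07 tilt [-0.03  0.01]
```

```bash
python3 -m creep '[[0,0.0045,0.002,0,0,0],[0,0.004,0,0,0,0],[0,0.0025,0,0,0,0],[0,0,0,0,0,0],[0,0,0,0,0,0]]'
python3 - <<'E'
from h import *
rod=(.6438,.0735,.0197)
c=Cam("wrist"); s=state(); print(s,arm.observe()["force"]); marks(c,"blue",rod)
cv2.imwrite("pics/b1z.png",cv2.resize(c.im[150:230,300:500,::-1],None,fx=4,fy=4))
E
```

```text
clock: 15.72
position: [0.6089, 0.0719, 0.0048]
ee_rot: [-2.199, -2.243, 0.002]
force: [-6.4, 0.4, -0.3]
width: 0.168
gripper_force: 31.7
[0.64309121 0.07250762 0.01955232] [-5.77868783 -0.0197807  -0.14768541]
blue blob c [12.46 36.87] x [ 2.2 22.6] y [29.6 44.1]
blue blob c [-11.53  36.27] x [-21.7  -1.3] y [29.  43.4]
```

View pics/b1z.png

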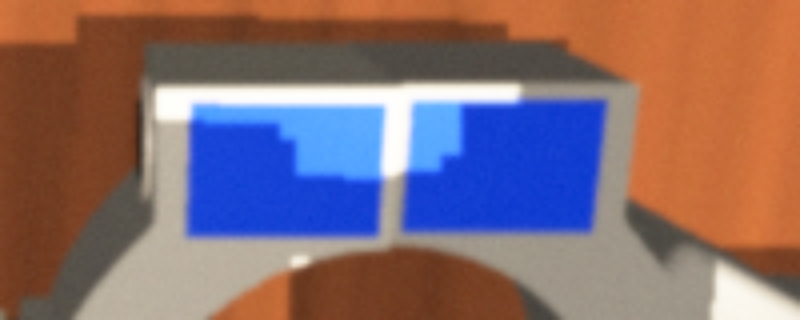

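Closed, with a step of about 0.4 mm (marks 105/237 against 100/232 at 4x). Release, then yellow.

```bash
python3 -m creep '[[0,0,0,0,0,0],[0,0,0,0,0,0],[0,0,0,0,0,0],[0,0,0,0,0,0]]' 0.2
python3 -m creep '[[0,0,-0.05,0,0,0],[0,0,-0.1,0,0,0],[0,0,-0.1,0,0,0],[0,0,-0.05,0,0,0],[0,0,0,0,0,0]]' 0.13
python3 - <<'E'
from h import *
c=Cam("wrist"); t=Cam("top"); p=np.array([.4664,.0735,-.9957])
for k in (c,t): print(k.fit(CAP,p,8)); 
grasp(p,.10)
E
```

```text
clock: 16.1
position: [0.6106, 0.0718, 0.0052]
ee_rot: [2.2, 2.242, 0.002]
force: [-0.3, -0.3, -1.2]
width: 0.387
gripper_force: 0.0
clock: 16.52
position: [0.6132, 0.0728, 0.1307]
ee_rot: [2.196, 2.239, 0.012]
force: [0.7, 0.5, 1.0]
width: 0.434
gripper_force: 0.0
(array([ 0.46548561,  0.07277353, -0.98574741]), np.float64(0.020389770942789556))
(array([ 0.46590309,  0.07339546, -0.98310105]), np.float64(0.014527934557108414))
rows 9 shift [-0.0116 -0.0468  0.0072] turn z 0.0538 | d mm [-163.2   31.1  -26. ] dyaw -58.14 tilt [0.15 0.01]
```

```bash
python3 -m creep '[[-0.0116,-0.0468,0.0072,0,0,0.0538],[-0.0116,-0.0468,0.0072,0,0,0.0538],[-0.0116,-0.0468,0.0072,0,0,0.0538],[-0.0116,-0.0468,0.0072,0,0,0.0538],[-0.0116,-0.0468,0.0072,0,0,0.0538],[-0.0116,-0.0468,0.0072,0,0,0.0538],[-0.0116,-0.0468,0.0072,0,0,0.0538],[-0.0116,-0.0468,0.0072,0,0,0.0538],[-0.0116,-0.0468,0.0072,0,0,0.0538],[0,0,0,0,0,0],[0,0,0,0,0,0],[0,0,0,0,0,0]]'
python3 - <<'E'
from h import *
c=Cam("wrist"); p=np.array([.4656,.0729,-.985]); marks(c,"yellow",p)
print(c.fit(CAP,p,8))
grasp(p,.0035,5,off=-.0345)
E
```

```text
clock: 17.62
position: [0.4465, 0.1026, 0.0984]
ee_rot: [3.011, 0.896, -0.001]
force: [1.0, 0.0, -0.6]
width: 0.436
gripper_force: 0.0
yellow blob c [-12.23  36.97] x [-21.8  -2.7] y [30.3 43.5]
(array([ 0.46580576,  0.07189151, -0.94621513]), np.float64(0.14246835297554777))
rows 5 shift [-0.0004  0.0002  0.0475] turn z -0.0008 | d mm [ -0.4  -0.7 -95.1] dyaw 0.49 tilt [-0.01 -0.02]
```

```bash
python3 -m creep '[[-0.002,0.001,0.06,0,0,-0.004],[0,0,0.07,0,0,0],[0,0,0.06,0,0,0],[0,0,0.0475,0,0,0],[0,0,0,0,0,0],[0,0,0,0,0,0]]'
python3 -m creep '[[0,0,0,0,0,0],[0,0,0,0,0,0],[0,0,0,0,0,0],[0,0,0,0,0,0],[0,0,0,0,0,0],[0,0,0,0,0,0]]' 1 30
python3 -m creep '[[0,0,-0.05,0,0,0],[0,0,-0.1,0,0,0],[0,0,0,0,0,0]]'
python3 - <<'E'
from h import *
grasp((.6484,-.0725,-.117),.064,off=-.0342-.03)
E
```

```text
clock: 18.17
position: [0.4461, 0.1014, 0.0029]
ee_rot: [3.008, 0.905, -0.003]
force: [-0.5, 0.5, 0.4]
width: 0.435
gripper_force: 0.0
clock: 18.67
position: [0.4463, 0.1021, 0.0043]
ee_rot: [3.008, 0.905, 0.001]
force: [0.4, -1.9, 4.4]
width: 0.167
gripper_force: 28.1
clock: 18.92
position: [0.4482, 0.1032, 0.0684]
ee_rot: [-3.008, -0.905, -0.009]
force: [1.0, 0.1, -2.7]
width: 0.168
gripper_force: 28.1
rows 8 shift [-0.0195  0.067   0.0014] turn z -0.0519 | d mm [ 136.4 -168.2   -4.4] dyaw 49.8 tilt [0.33 0.1 ]
```

```bash
python3 -m creep '[[-0.0195,0.067,0,0,0,-0.0519],[-0.0195,0.067,0,0,0,-0.0519],[-0.0195,0.067,0,0,0,-0.0519],[-0.0195,0.067,0,0,0,-0.0519],[-0.0195,0.067,0,0,0,-0.0519],[-0.0195,0.067,0,0,0,-0.0519],[-0.0195,0.067,0,0,0,-0.0519],[-0.0195,0.067,0,0,0,-0.0519],[0,0,0,0,0,0],[0,0,0,0,0,0],[0,0,0,0,0,0]]'
python3 - <<'E'
from h import *
c=Cam("wrist"); rod=np.array((.6484,-.0725,-.117))
s=state(); z=arm.observe()["position"][2]; print(s,z); marks(c,"yellow",rod)
print("held");marks(c,"yellow",s,z+.0235)
print(c.fit(ROD,rod,12))
grasp(rod,.0055,3,off=-.0392)
E
```

```text
clock: 19.83
position: [0.5812, -0.0655, 0.0632]
ee_rot: [-2.347, -2.086, 0.001]
force: [-1.4, 1.9, -3.7]
width: 0.164
gripper_force: 28.1
[ 0.6149469  -0.06907568 -0.11695348] 0.06339441451133365
yellow blob c [12.6  36.97] x [ 2.6 22.5] y [30.  43.8]
yellow blob c [-36.08  19.22] x [-50.8 -21.3] y [ 8.6 29.7]
held
yellow blob c [22.13 48.63] x [15.2 29. ] y [43.8 53.4]
yellow blob c [-11.71  36.3 ] x [-21.9  -1.5] y [28.9 43.6]
(array([ 0.64825262, -0.07296023, -0.12355324]), np.float64(0.1682283095059574))
rows 3 shift [0.0004 0.0239 0.0482] turn z 0.0 | d mm [ 28.5  -2.8 -57.9] dyaw -0.0 tilt [-0.1   0.02]
```

```bash
python3 -m creep '[[0.0025,0.04,0.03,0,0,0],[0,0.031,0.045,0,0,0],[0,0,0.045,0,0,0],[0,0,0.0245,0,0,0],[0,0,0,0,0,0],[0,0,0,0,0,0]]'
python3 - <<'E'
from h import *
rod=(.6484,-.0725,-.117)
c=Cam("wrist"); s=state(); print(s,arm.observe()["force"]); marks(c,"yellow",rod)
grasp(rod,.0050,3,off=-.0342)
E
```

```text
clock: 20.38
position: [0.6096, -0.0675, 0.0061]
ee_rot: [-2.346, -2.088, 0.002]
force: [-0.4, 0.2, -2.1]
width: 0.166
gripper_force: 31.6
[ 0.64401726 -0.07152638 -0.11606983] [ 0.17955886 -0.04267561 -3.99049993]
yellow blob c [-16.63  36.73] x [-27.   -6.2] y [29.2 44.1]
yellow blob c [12.52 36.63] x [ 2.1 22.9] y [29.3 43.9]
rows 3 shift [-0.0004  0.0037  0.0013] turn z 0.0001 | d mm [ 4.4 -0.9 -1.5] dyaw -0.05 tilt [-0.02  0.  ]
```

```bash
python3 -m creep '[[0,0.005,0.0025,0,0,0],[0,0.005,0,0,0,0],[0,0.0035,0,0,0,0],[0,0,0,0,0,0],[0,0,0,0,0,0]]'
python3 - <<'E'
from h import *
rod=(.6484,-.0725,-.117)
c=Cam("wrist"); s=state(); print(s,arm.observe()["force"]); marks(c,"yellow",rod)
cv2.imwrite("pics/y1z.png",cv2.resize(c.im[150:230,300:500,::-1],None,fx=4,fy=4))
E
```

```text
clock: 20.85
position: [0.6154, -0.069, 0.0052]
ee_rot: [-2.347, -2.087, 0.001]
force: [-5.1, -0.1, -0.2]
width: 0.168
gripper_force: 32.0
[ 0.64935063 -0.07298787 -0.11706295] [-3.92283399  0.06934645 -0.84882762]
yellow blob c [-10.47  35.86] x [-20.9  -0.1] y [28.5 43.2]
yellow blob c [13.63 35.79] x [ 3.3 23.9] y [28.4 43. ]
```

View pics/y1z.png

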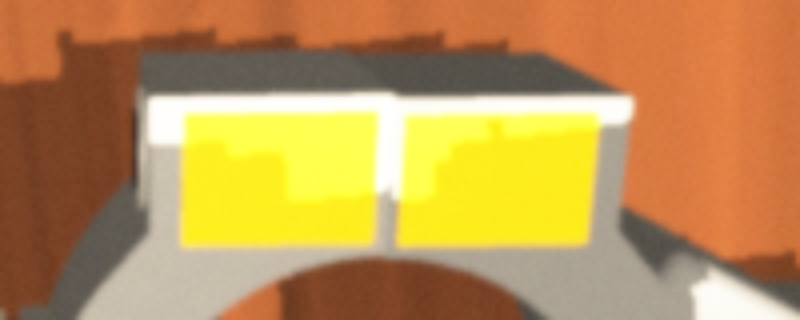

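Yellow is closed and flush, with marks at 113/246 on both. Release, retreat up and back toward the robot, then check everything from the top.

```bash
python3 -m creep '[[0,0,0,0,0,0],[0,0,0,0,0,0],[0,0,0,0,0,0],[0,0,0,0,0,0]]' 0.2
python3 -m creep '[[0,0,-0.05,0,0,0],[0,0,-0.1,0,0,0],[0,0,-0.1,0,0,0],[0,0,-0.1,0,0,0],[0,0,-0.1,0,0,0],[0,-0.08,-0.05,0,0,0],[0,-0.08,0,0,0,0],[0,-0.08,0,0,0,0],[0,-0.08,0,0,0,0],[0,-0.08,0,0,0,0],[0,0,0,0,0,0],[0,0,0,0,0,0]]'
python3 - <<'E'
from h import *
t=Cam("top","end"); c=Cam("wrist","wend")
for n,p in dict(green=(.671,.197,-.148),blue=(.6438,.0737,.02),yellow=(.649,-.0725,-.117),red=(.6755,-.2015,-.0137)).items():
    p=np.array(p); print(n,"top",t.fit(ROD+CAP,p,8)); marks(c,n,p)
a=cv2.resize(t.im[70:170,210:430,::-1],(800,364),interpolation=cv2.INTER_CUBIC); cv2.imwrite("pics/endz.png",a)
E
```

```text
clock: 21.23
position: [0.6169, -0.0688, 0.0056]
ee_rot: [2.346, 2.087, 0.002]
force: [0.1, 0.5, -0.6]
width: 0.383
gripper_force: 0.0
clock: 22.23
position: [0.4562, -0.0503, 0.2058]
ee_rot: [2.346, 2.087, 0.0]
force: [1.9, 0.1, 0.1]
width: 0.399
gripper_force: 0.0
green top (array([ 0.67276757,  0.19766546, -0.1474132 ]), np.float64(0.03359171436900313))
blue top (array([0.64473559, 0.07394188, 0.02015801]), np.float64(0.09361524404022542))
yellow top (array([ 0.64530672, -0.0557458 , -0.37958558]), np.float64(0.5764959859589905))
yellow blob c [-10.99  37.  ] x [-20.4  -1.5] y [30.4 43.3]
yellow blob c [13.03 35.89] x [ 3.4 22.7] y [29.1 42.6]
red top (array([ 0.6568287 , -0.21904235,  0.22687555]), np.float64(0.5190788924773817))
red blob c [13.19 37.01] x [ 3.3 23.3] y [29.9 44.2]
red blob c [-9.12 38.41] x [-20.8  -0.9] y [30.1 44.6]
```

View pics/endz.png

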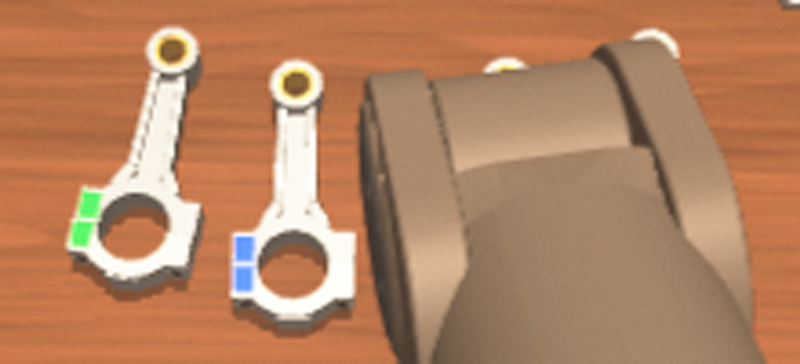

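View pics/wend.png

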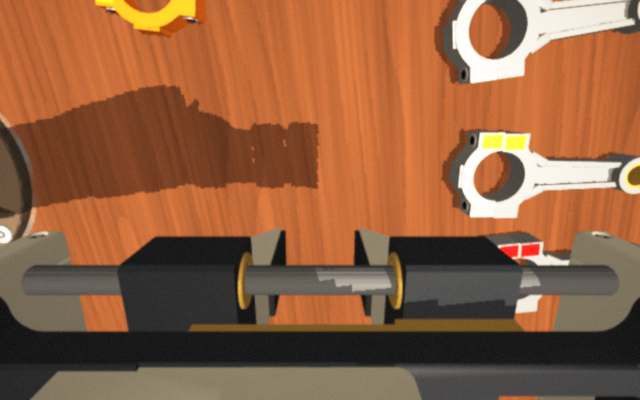

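All four eyes look closed. The numeric mark offset on yellow and green rose to about 1 mm after release. There's plenty of time, so I'll inspect all four from close above.

Run:
```python
from h import *
plan((.62,.12,.2),np.pi/2)
```

```text
rows 7 shift [0.0646 0.0536 0.002 ] turn z -0.008 | d mm [161.7 170.3  -5.7] dyaw 6.7 tilt [ 0.12 -0.01]
```

```bash
python3 -m creep '[[0.0646,0.0536,0.002,0,0,-0.008],[0.0646,0.0536,0.002,0,0,-0.008],[0.0646,0.0536,0.002,0,0,-0.008],[0.0646,0.0536,0.002,0,0,-0.008],[0.0646,0.0536,0.002,0,0,-0.008],[0.0646,0.0536,0.002,0,0,-0.008],[0.0646,0.0536,0.002,0,0,-0.008],[0,0,0,0,0,0],[0,0,0,0,0,0],[0,0,0,0,0,0]]'
cat > v.py <<'E'
from h import *
import sys
P=dict(green=(.672,.197,-.148),blue=(.6442,.0737,.02),yellow=(.649,-.0725,-.117),red=(.6757,-.2015,-.0137))
c=Cam("wrist")
for n in sys.argv[1:]:
    p=np.array(P[n]); marks(c,n,p); print(n,"rod",c.fit(ROD,p,10),"both",c.fit(ROD+CAP,p,10))
    # rectified view of plane z=28mm, 4 px/mm, rod frame, x right, y up
    X,Y=np.meshgrid(np.arange(-50,50,.25),np.arange(55,-20,-.25)); q=np.c_[X.ravel(),Y.ravel()]
    uv=c.proj(place(q,.028,*p)).astype(np.float32).reshape(*X.shape,2)
    cv2.imwrite(f"pics/r_{n}.png",cv2.remap(c.im,uv[...,0],uv[...,1],cv2.INTER_CUBIC)[:,:,::-1])
E
python3 v.py green blue
python3 - <<'E'
from h import *
plan((.62,-.12,.2),np.pi/2)
E
```

```text
clock: 23.17
position: [0.6192, 0.1201, 0.1987]
ee_rot: [-2.221, -2.221, 0.001]
force: [-0.3, 0.5, -0.6]
width: 0.4
gripper_force: 0.0
green blob c [-12.02  37.36] x [-21.4  -2.7] y [30.9 43.8]
green blob c [11.99 35.98] x [ 2.6 21.4] y [29.4 42.5]
green rod (array([ 0.67174095,  0.19602211, -0.13909633]), np.float64(0.13186622838320078)) both (array([ 0.67247912,  0.1965429 , -0.14388502]), np.float64(0.06502017929739423))
blue blob c [11.94 36.53] x [ 2.4 21.3] y [30. 43.]
blue blob c [-12.62  36.61] x [-22.1  -3.1] y [29.9 43.3]
blue rod (array([0.64399256, 0.07208188, 0.02600229]), np.float64(0.20179899119386957)) both (array([0.64444284, 0.07247677, 0.02204959]), np.float64(0.1252230694751231))
rows 7 shift [-0.0855  0.0004 -0.0004] turn z -0.0 | d mm [   1.1 -239.4    1. ] dyaw 0.03 tilt [-0.04 -0.03]
```

```bash
python3 -m creep '[[-0.0855,0,0,0,0,0],[-0.0855,0,0,0,0,0],[-0.0855,0,0,0,0,0],[-0.0855,0,0,0,0,0],[-0.0855,0,0,0,0,0],[-0.0855,0,0,0,0,0],[-0.0855,0,0,0,0,0],[0,0,0,0,0,0],[0,0,0,0,0,0],[0,0,0,0,0,0]]'
python3 v.py yellow red
python3 - <<'E'
import cv2,numpy as np
r=[cv2.imread(f"pics/r_{n}.png") for n in ("green","blue","yellow","red")]
cv2.imwrite("pics/rect.png",np.vstack([np.hstack(r[:2]),np.hstack(r[2:])]))
E
```

```text
clock: 24.05
position: [0.6184, -0.1199, 0.1997]
ee_rot: [2.223, 2.22, 0.0]
force: [0.3, 0.3, -0.3]
width: 0.399
gripper_force: 0.0
yellow blob c [-11.28  36.94] x [-20.2  -2.3] y [30.9 42.9]
yellow blob c [12.78 35.92] x [ 4.  21.7] y [30.  41.8]
yellow rod (array([ 0.64958318, -0.07387183, -0.10428035]), np.float64(0.1304279361202723)) both (array([ 0.65027778, -0.0734302 , -0.10932623]), np.float64(0.06073354427240503))
red blob c [-11.2   37.63] x [-20.3  -2. ] y [31.4 43.7]
red blob c [12.92 36.86] x [ 3.7 22.1] y [30.6 43.1]
red rod (array([ 0.67436692, -0.20215317, -0.03167367]), np.float64(0.3262051311275364)) both (array([ 0.67678447, -0.20299469, -0.02442078]), np.float64(0.27608150889169236))
```

View pics/rect.png

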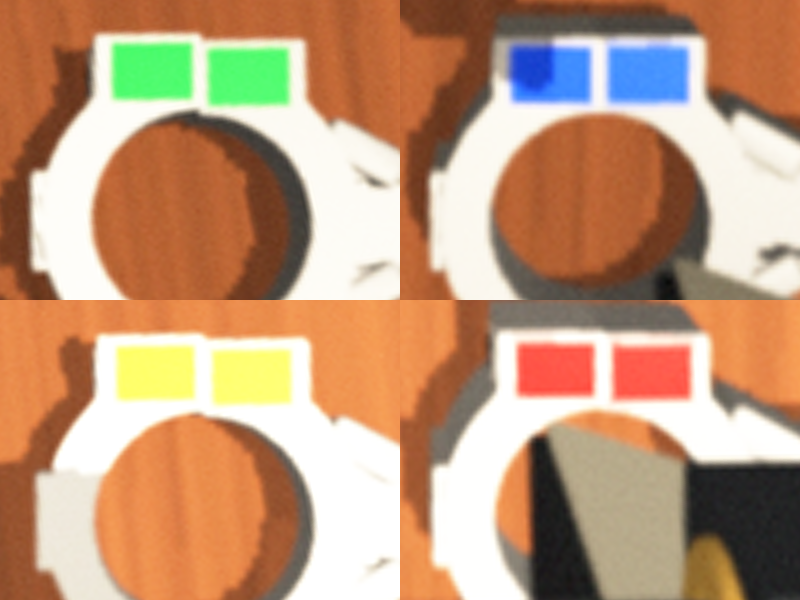

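The rectified views at 4 px/mm show all four eyes closed with no gap. The mark steps are about 1.3 mm for green, 0 for blue, 1 mm for yellow and 0.5 mm for red. All are smaller than the 2 mm calibration error, so I'm not disturbing anything further. The robot is clear at z = 0.2, so I'm handing in.

```bash
python3 -c "
from cell import arm
print(arm.sign_off())"
```

```text
the job is handed in; nothing more can be done
None
```

All four caps lie flat against their own rods with the eyes closed and the paint marks meeting to within about 1.3 mm (green is furthest off); the rods moved by no more than about 1–2 mm when the caps were pushed home, the dish, spray can and look-alikes were not touched, and the job was handed in at about 24 s.

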